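# Index the dividing wheel and lock it

## Robot

A 6-joint arm with a two-finger parallel gripper is mounted at the origin on the work surface. World frame = base frame: x ahead of the robot, y to its left, z up, the work surface at z = 0. Lengths are in mm, angles in degrees, forces in N, time in s.
With the tool pointing down it reaches from about 300 to 875 mm from the base axis. Payload 6.4 kg.
Tool frame: the origin (TCP) lies at the very end of the fingers, on their centre line; the grasp point (between the pads) lies 19 mm behind it; z points along the fingers, y is the line along which they close (so a half turn about z gives the same grasp; the last joint's range is limited). The gripper opens to 88 mm and grips with 3 to 60 N. Pads are 18 mm wide; open, the fingers measure 123 mm over their backs; the gripper's body (75 mm by 187 mm) begins 45 mm behind the grasp point.
Start: joints at [-85.789, 10.359, 92.074, -0, 77.567, -11.82], TCP at [158.81, -552.649, 238.714] pointing down, gripper open.
Joint ranges: [-171.53, 171.53], [-51.25, 118.39], [17.06, 147.69], [-65.23, 245.23], [0, 150.52], [-178.68, 178.68]. Speed limits (degrees/s): [147.25, 147.25, 172.46, 180, 180, 180].

## Interface

Orientations are given as a 3x3 rotation matrix whose columns are the frame's x, y, z axes.
In Python, from workcell import arm, capture, camera_model gives the robot as it stands. The module is installed in compiled form; this text tells all that it offers.
- The arm moves only by the tool send_rows, never from a script. Its argument "steps" is a list of rows, each an object of numbers: "tx", "ty", "tz": the shift along the tool's x, y, z as a fraction of full scale; "rx", "ry", "rz": the turn, a rotation vector about the tool's x, y, z as a fraction of full scale; "claw": the opening, from -1 (shut) to 1 (fully open). In form: [{"tx": .., "ty": .., "tz": .., "rx": .., "ry": .., "rz": .., "claw": ..}, ...]. A call has 1 to 5 rows; each row is the pose to reach, as a shift and turn from the pose commanded when the call began, along the tool's axes at that moment; what a row does not reach only later rows make up. Full scale, the value 1, is 300 mm for a shift and 45 degrees for a turn. A row lasts 1/8 s, in which the tool goes at most 62.5 mm and 10.7 degrees, less where a joint would pass 70% of its speed; a pose out of reach is approached as far as the arm can. A call with a number of a shift or a turn outside -1 to 1 is refused whole. A call with a gripper value outside its range is refused whole. The fingers move at their own pace and stop on an object; "force" is the grip in N (left out, the last holds). Time passes only in rows, so rows that repeat a pose let the fingers close. It gives the time, the measured TCP pose, the force, the opening and the grip force at its end, in the units of the state.
- arm.sense(): the state, without advancing time (a new reading comes with each control period).
- capture(name): name is "side" or "top"; returns (picture, depth): 400x640x3 uint8, blue, green, red; 400x640 float32, mm along the optical axis (not along the pixel's ray), 0 where there is no reading.
- camera_model(name): a dict with "camera_matrix" (3x3 intrinsics, pixels), "origin" and "rotation" of the camera in the world. Camera axes: x right, y up, looking along -z (the intrinsics and any distortion apply to the point x, -y, -z); pixel columns grow to the right and rows downward; lengths in mm; the calibration is good to about 2 mm. A picture is of the moment at which its call begins. camera_model takes no time and is no camera call.
- arm.close_job(): hands the job in; it is judged then, once.
The state is a dict: "clock": time; "joints": joint angles; "joint_vel": joint speeds; "joint_torque": joint torques, N m; "tool_pos": TCP position; "tcp_rot": TCP orientation; "ft_force": force on the tool from outside, world axes, zero at the start; "wrist_torque": the same for the moment, N m; "finger_gap": finger opening in mm; "finger_force": force on a finger pad.
Only numpy, scipy, OpenCV 4.12 (cv2) and the standard library are available. Lean on these libraries where they do the work, as an engineer would, in place of code of your own. Each camera call takes 0.05 s, during which the arm holds its last target. There are 200 camera calls.

## Task

Turn the dividing wheel of the indexing fixture by its rim until its long engraved mark faces the fixed pointer, then creep on the same way, a few millimetres at most, until the sprung lock pin drops by itself into the wheel's slot; stop as soon as you feel it catch, for forcing the wheel on bends the pin. Then let go and push the pin's head gently down until it is fully home, and leave it so. Do not disturb the tools lying around.

Things in the scene. Friction and masses are not known exactly. Their poses are not given: they have to be found in the camera images.
- stand: Fixed grey stand of the fixture, a round foot 210 mm across, 12 mm thick, placed with a varying yaw. Origin on the bench under the wheel's axis, z up along it. On its +x side a post carries the arm of the lock pin; on its +y side, 93 to 103 mm out, a post 16 mm wide, 70 mm tall, carries the pointer. The -x and -y sides of the wheel are free.
- bracket_end (a point): Inner end of the stand's arm, middle of its top face, 86 mm above the bench, 37 mm from the wheel's axis on the stand's +x axis. From here the arm (24 mm wide, 10 mm thick) runs out over the wheel's rim to its post (34 mm wide, 87 to 107 mm from the axis). The lock pin passes through it.
- wheel: Aluminium dividing wheel, 156 mm across, turns level about the stand's axis with a steady drag of 0.4 N m (5.5 N at the rim) and stays where left. Origin on the axis, on top of the flat web, 44 mm above the bench. Hub: 15 mm radius, 8 mm high. The web's only slot, 11.2 mm wide, 42 to 66 mm out, is set 0.022 to 0.065 rad anticlockwise of the wheel's x axis; the mark is on its y axis.
- wheel_centre (a point): Fixed point on the wheel's axis at the height of the rim's top, 70 mm above the bench. The rim is a plain upright wall 12 mm thick, 66 to 78 mm from here, 26 mm tall above the web inside, reaching down to 30 mm above the bench outside; it can be pinched anywhere free, one finger inside and one outside.
- mark (a point): Outer end of the one long engraved line across the top of the wheel's rim (12 mm long, 2.4 mm wide; the other division lines are short and fine): on the rim's top outer edge, 78 mm from the axis, 70 mm above the bench. At the start it stands 0.5 to 1.3 rad anticlockwise, seen from above, of the pointer.
- pointer (a point): Tip of the fixed steel pointer on the stand's +y axis, 81 mm from the wheel's axis, 70 mm above the bench, pointing at the rim. The slot is centred under the lock pin when the mark has passed this pointer, clockwise, by 0.022 to 0.065 rad (1.7 to 5 mm at the rim); how much differs each time and is not measured.
- lock_pin: Steel pin, 10 mm thick, bluntly pointed, upright in the stand's arm 52 mm from the wheel's axis on the stand's +x axis; origin at its lower end. A spring holds it on the web with 4 N. Once the slot is under it (0.6 mm play each way) it drops 5 to 9 mm by itself and stops the wheel: the resistance then keeps rising above 0.4 N m. Over 30 N between pin and wheel (1.2 N m) bends it.
- pin_top (a point): Centre of the top of the pin's flat round head (22 mm across, 10 mm thick): 110 mm above the bench while the pin rests on the web, 101 to 105 mm once dropped in the slot, 96 mm when fully home, the head's underside on the arm, a firm stop. Pushing it home takes about 4 N and it stays down; over 25 N damages it.
- graver: a loose graver with a wooden handle, 150 mm long, lying beside the fixture; to be left alone
- blank: a loose brass disc, 48 mm across, 6 mm thick, lying beside the fixture; to be left alone
- loupe: a loose black eye loupe, 34 mm across, 28 mm tall, standing beside the fixture; to be left alone
- hammer: a loose chasing hammer, 220 mm long, lying to one side; to be left alone
- jar: a loose amber jar, 48 mm across, 55 mm tall, to one side; to be left alone
- square: a loose small steel try square, 120 by 80 mm, 11 mm thick, lying to one side; to be left alone
- tin: a loose dark tin, 66 mm across, 75 mm tall, to one side; to be left alone
Not all that is in view belongs to the job. What is meant by the stand is not pink, and is the smaller of those in its own colour.

How it is judged:
By the outcome, as a careful person would: the job done as asked, in the order asked, and still so for the second after the job is handed in, with the robot touching nothing.
It also fails if it takes over 54 s, if anything falls off the work surface, if the arm or the gripper's body presses on something with over 40 N, if the wrist force passes 120 N, or if a joint passes its speed limit or range.

## Working session

There is one attempt and no reset: what is moved stays moved. The work goes in short steps, Python scripts to look and compute and a tool call to move; the robot and the scene stay as the last step left them, time stands still between calls to the robot, and variables do not carry over. Pictures are saved under pics/ and viewed, at most 10 in all, crops included, and the job is handed in when it is done.

Besides the shell and the picture viewer there is one more tool, called by a JSON object that holds its "method" and its "body", one argument or row to a line. send_rows: Moves the arm, as the interface text tells. Its arguments: {"type":"object","properties":{"steps":{"type":"array","items":{"type":"object","properties":{"tx":{"type":"number"},"ty":{"type":"number"},"tz":{"type":"number"},"rx":{"type":"number"},"ry":{"type":"number"},"rz":{"type":"number"},"claw":{"type":"number"}}}},"force":{"type":"number"}},"required":["steps"]}

```bash
mkdir -p pics; cat > h.py <<'E'
import numpy as np, cv2
from workcell import arm, capture, camera_model
def pt(name,u,v,d=None,z=None):
    m=camera_model(name);K=np.array(m["camera_matrix"]);R=np.array(m["rotation"]);o=np.array(m["origin"])
    dist=np.array(m.get("distortion",np.zeros(5)),float)
    x,y=cv2.undistortPoints(np.array([[[u,v]]],float),K,dist)[0,0]
    r=R@np.array([x,-y,-1.])
    return o+r*(d if z is None else (z-o[2])/r[2])
def proj(name,p):
    m=camera_model(name);K=np.array(m["camera_matrix"]);R=np.array(m["rotation"]);o=np.array(m["origin"])
    c=R.T@(np.array(p)-o);c=np.array([c[0],-c[1],-c[2]])
    return cv2.projectPoints(c.reshape(1,1,3),np.zeros(3),np.zeros(3),K,np.array(m.get("distortion",np.zeros(5)),float))[0].ravel()
E
python3 - <<'E'
from h import *
for n in("top","side"):
    p,d=capture(n);cv2.imwrite(f"pics/{n}0.png",p);np.save(f"{n}0.npy",d);print({k:np.round(v,2).tolist() for k,v in camera_model(n).items()})
s=arm.sense();print(s)
E
```

```text
{'camera_matrix': [[420.99, 0.0, 327.75], [0.0, 420.99, 204.4], [0.0, 0.0, 1.0]], 'origin': [348.73, 7.65, 1205.68], 'rotation': [[-0.02, 0.99, -0.1], [-1.0, -0.02, 0.01], [0.01, 0.1, 0.99]]}
{'camera_matrix': [[514.94, 0.0, 325.6], [0.0, 514.94, 196.09], [0.0, 0.0, 1.0]], 'origin': [307.52, -1279.64, 837.33], 'rotation': [[0.99, 0.08, -0.11], [-0.14, 0.5, -0.86], [-0.01, 0.86, 0.5]]}
{'clock': 0.1, 'joints': array([-8.57898854e+01,  1.03956051e+01,  9.21245988e+01,  1.56861404e-03,
        7.75669577e+01, -1.18195449e+01]), 'joint_vel': array([ 0.05335569, -0.05326883, -0.16568584,  0.0387732 ,  0.08446444,
       -0.03415031]), 'joint_torque': array([ 1.13859445e-03, -4.34819663e+01, -3.42696011e+01,  7.04034674e-02,
        3.40542721e-02, -3.51693450e-05]), 'tool_pos': array([ 158.77321197, -552.16034366,  237.93136822]), 'tcp_rot': array([[ 9.61120530e-01,  2.76129173e-01, -8.50185428e-05],
       [ 2.76128980e-01, -9.61119388e-01,  1.51911306e-03],
       [ 3.37758464e-04, -1.48352684e-03, -9.99998843e-01]]), 'ft_force': array([-0.05966906,  0.66050194, -0.35958601]), 'wrist_torque': array([0.03301329, 0.00803839, 0.02172533]), 'finger_force': 0.0, 'finger_gap': 88.19098539947159}
```

View pics/top0.png

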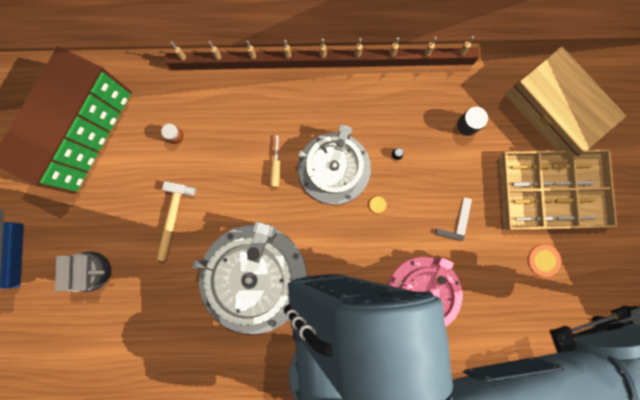

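View pics/side0.png

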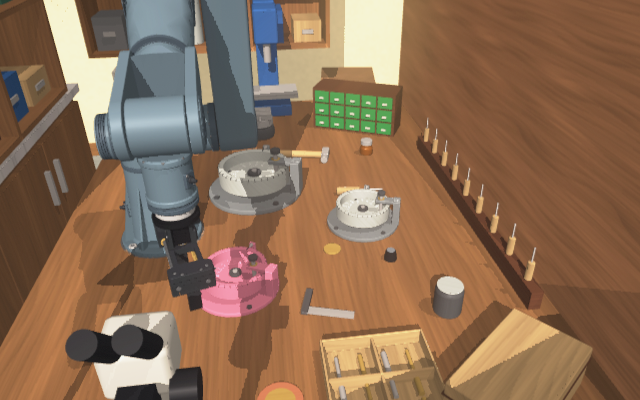

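Three fixtures show in the top view: large grey (250,278), small grey (335,165) and pink (427,290). The smaller grey one fits: its foot is about 72 px across, or roughly 205 mm. I'll confirm that in an enlarged crop. The blank is at (377,205), the loupe at (397,154) and the graver at (275,162).

```bash
python3 - <<'E'
from h import *
p=cv2.imread("pics/top0.png");c=p[120:210,285:415];cv2.imwrite("pics/c1.png",cv2.resize(c,None,fx=6,fy=6,interpolation=cv2.INTER_CUBIC))
p=cv2.imread("pics/side0.png");c=p[170:245,315:415];cv2.imwrite("pics/c2.png",cv2.resize(c,None,fx=8,fy=8,interpolation=cv2.INTER_CUBIC))
E
```

```text
(no output)
```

View pics/c1.png

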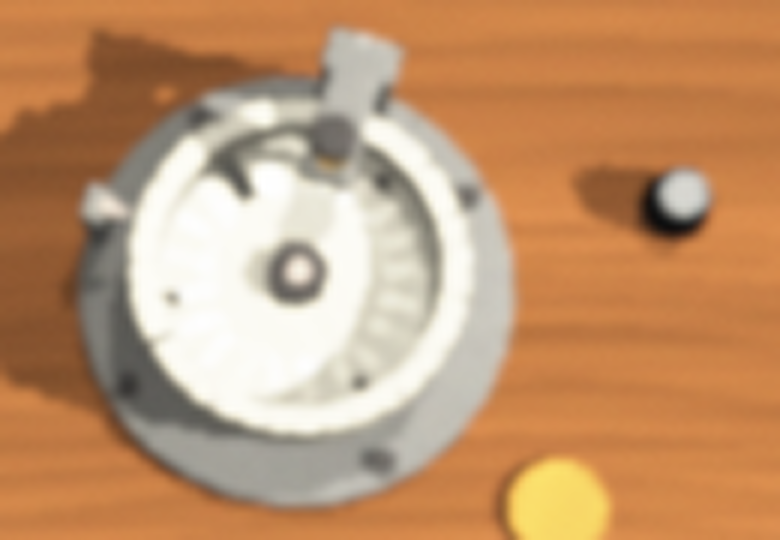

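View pics/c2.png

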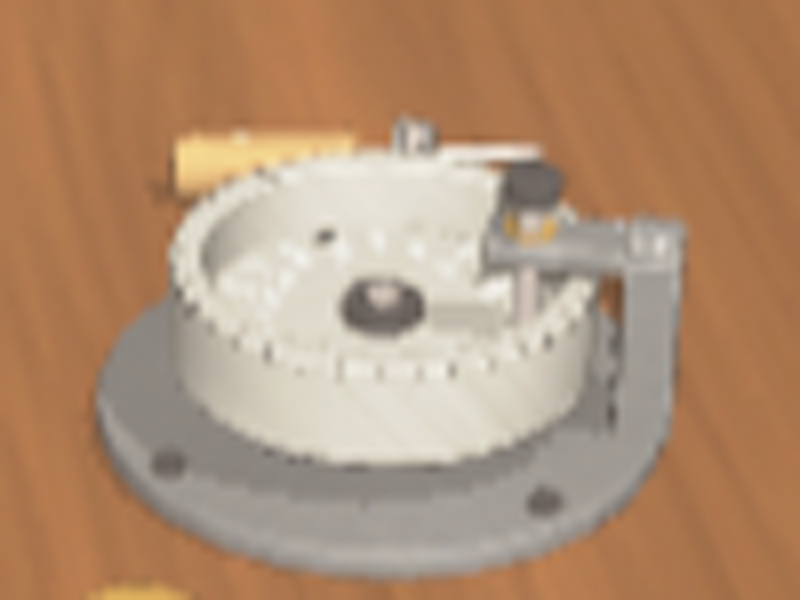

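The crop confirms it: the small grey fixture has its pin head at about (341,143), pointer tip at (304,154) and hub at (335,165). Next I'll measure it using depth and unwrap the rim.

```bash
cat >> h.py <<'E'
def cloud(name,d,box):
    u0,u1,v0,v1=box;m=camera_model(name);K=np.array(m["camera_matrix"]);R=np.array(m["rotation"]);o=np.array(m["origin"])
    uu,vv=np.meshgrid(np.arange(u0,u1),np.arange(v0,v1));dist=np.array(m.get("distortion",np.zeros(5)),float)
    xy=cv2.undistortPoints(np.stack([uu,vv],-1).reshape(-1,1,2).astype(float),K,dist)[:,0]
    D=d[v0:v1,u0:u1].reshape(-1);r=np.c_[xy[:,0],-xy[:,1],-np.ones(len(xy))]*D[:,None]
    return (o+r@R.T)[D>0]
def circ(P):
    A=np.c_[2*P[:,:2],np.ones(len(P))];s=np.linalg.lstsq(A,(P[:,:2]**2).sum(1),rcond=None)[0];return s[0],s[1],np.sqrt(s[2]+s[0]**2+s[1]**2)
E
python3 - <<'E'
from h import *
for n,b in(("top",(290,385,115,215)),("side",(320,410,175,245))):
    P=cloud(n,np.load(n+"0.npy"),b)
    z=P[:,2];print(n,len(P),np.histogram(z,np.arange(-10,125,5)))
    r=P[(z>66)&(z<74)];c=np.median(r,0)
    for i in range(10):
        r2=r[abs(np.hypot(*(r-c)[:,:2].T)-72)<(25 if i<3 else 9)];x,y,R=circ(r2);c=np.array([x,y,0])
    print("rim",len(r2),x,y,R,r2[:,2].mean())
    h=P[(z>105)&(z<116)&(np.hypot(*(P-c)[:,:2].T)<80)];print("head",len(h),h.mean(0),h.std(0))
    a=P[(z>82)&(z<90)];print("arm",len(a),a.mean(0))
    q=r[np.hypot(*(r-c)[:,:2].T)>79];print("out",np.round(q[:20]))
E
```

```text
top 9469 (array([ 209, 3139, 1792,  631,  898,   83,    2,    6,   10,  137, 1057,
        359,   91,   43,   67,  456,  230,    9,   93,  102,    2,    0,
          6,   38,    8,    0]), array([-10,  -5,   0,   5,  10,  15,  20,  25,  30,  35,  40,  45,  50,
        55,  60,  65,  70,  75,  80,  85,  90,  95, 100, 105, 110, 115,
       120]))
rim 609 577.797109630583 -24.77374491952378 71.94722021569669 69.19087103687448
head 46 [626.82612604 -41.22190071 108.10869152] [5.33099451 5.13809614 1.70204329]
arm 180 [652.69823833 -49.16236158  85.40036231]
out [[666. -37.  70.]
 [663. -70.  68.]
 [615.  71.  71.]
 [615.  66.  68.]
 [612.  71.  69.]
 [612.  68.  71.]
 [612.  66.  70.]
 [612.  63.  69.]
 [610.  71.  67.]
 [609.  68.  70.]
 [610.  66.  68.]
 [609.  63.  70.]
 [610.  60.  68.]
 [606.  71.  71.]
 [606.  68.  71.]
 [607.  66.  67.]
 [606.  63.  72.]
 [606.  60.  70.]
 [605.  74.  67.]
 [604.  71.  71.]]
side 6266 (array([   2,  561, 2332,  276,  762,  222,   50,   54,   53,   91,  236,
        411,  175,  163,  166,  197,  286,   23,   49,  102,   12,    2,
          7,   16,   18,    0]), array([-10,  -5,   0,   5,  10,  15,  20,  25,  30,  35,  40,  45,  50,
        55,  60,  65,  70,  75,  80,  85,  90,  95, 100, 105, 110, 115,
       120]))
rim 377 577.9668984856955 -29.216747843191115 72.11055657428953 70.55034026599847
head 34 [626.99279712 -45.3697032  109.70170958] [5.13083967 7.36729408 1.96969892]
arm 136 [648.42115972 -52.61601383  86.57784584]
out [[605.  70.  73.]
 [609.  75.  69.]
 [602.  70.  69.]
 [604.  63.  73.]
 [607.  64.  72.]
 [610.  65.  72.]
 [600.  62.  71.]
 [603.  61.  71.]
 [607.  64.  69.]
 [612.  56.  73.]
 [603.  61.  67.]
 [606.  57.  69.]
 [609.  60.  67.]
 [613.  61.  66.]
 [577.  53.  71.]
 [579.  50.  72.]
 [586.  53.  70.]
 [598.  51.  70.]
 [604.  51.  70.]
 [556.  53.  69.]]
```

```bash
python3 - <<'E'
from h import *
rows=[]
for n,c in(("top",(577.8,-24.8)),("side",(578,-29.2))):
    p=cv2.imread(f"pics/{n}0.png")
    A=np.radians(np.arange(60,270,0.3));R=np.arange(60,86,.5)
    uv=np.array([[proj(n,(c[0]+r*np.cos(a),c[1]+r*np.sin(a),70)) for a in A] for r in R[::-1]],np.float32)
    im=cv2.remap(p,uv[...,0],uv[...,1],cv2.INTER_CUBIC)
    im=cv2.resize(im,(700,156))
    for k in range(60,270,10):
        x=int((k-60)/210*700);cv2.putText(im,str(k),(x,10),0,.35,(0,0,255));cv2.line(im,(x,12),(x,18),(0,0,255))
    rows.append(im)
cv2.imwrite("pics/un.png",np.vstack(rows))
E
```

```text
Traceback (most recent call last):
  File "h.py", line 10, in proj
    m=camera_model(name);K=np.array(m["camera_matrix"]);R=np.array(m["rotation"]);o=np.array(m["origin"])
ValueError: time passes only in moves, steps and waits
```

Too many `camera_model` calls in one script, so I'll cache it.

```bash
sed -i '2a import functools\ncamera_model=functools.lru_cache(None)(camera_model)' h.py; cat > un.py <<'E'
from h import *
import sys
def unwrap(tag):
  rows=[]
  for n,c in(("top",(577.8,-24.8)),("side",(578,-29.2))):
    p=cv2.imread(f"pics/{n}{tag}.png")
    A=np.radians(np.arange(60,270,0.3));R=np.arange(60,86,.5)
    uv=np.array([[proj(n,(c[0]+r*np.cos(a),c[1]+r*np.sin(a),70)) for a in A] for r in R[::-1]],np.float32)
    im=cv2.remap(p,uv[...,0],uv[...,1],cv2.INTER_CUBIC)
    im=cv2.resize(im,(700,156))
    for k in range(60,270,10):
        x=int((k-60)/210*700);cv2.putText(im,str(k),(x,10),0,.35,(0,0,255));cv2.line(im,(x,12),(x,18),(0,0,255))
    rows.append(im)
  cv2.imwrite(f"pics/un{tag}.png",np.vstack(rows))
unwrap(sys.argv[1])
E
python3 un.py 0
```

```text
(no output)
```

View pics/un0.png

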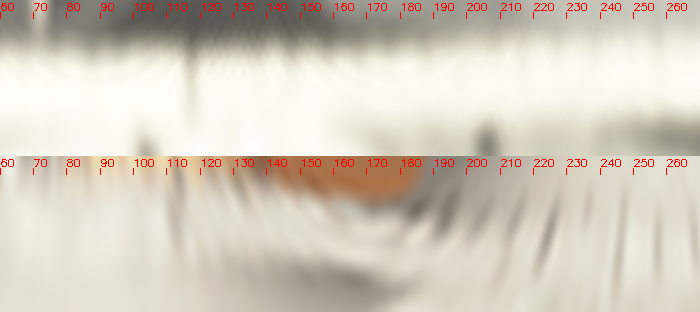

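The unwrapped rim shows the mark at 117° (x=190, top strip) and the pointer at about 71.5° (x=38). The gap of 45.5°, or 0.79 rad, falls inside the stated range. I'll pinch at world angle 215° and turn clockwise about 48°.

```bash
cat > go.py <<'E'
import sys
from h import *
def frac(s,x,y,z,yd):
    R=np.array(s["tcp_rot"]);d=R.T@(np.array([x,y,z])-s["tool_pos"])/300
    a=np.radians(yd);Y=np.array([np.cos(a),np.sin(a),0]);Z=np.array([0,0,-1.]);T=np.c_[np.cross(Y,Z),Y,Z]
    return np.round(d,4),np.round(np.degrees(cv2.Rodrigues(R.T@T)[0].ravel())/45,4)
if __name__=="__main__":
    s=arm.sense();R=s["tcp_rot"];print(round(s["clock"],2),np.round(s["tool_pos"],1),"yd",np.degrees(np.arctan2(R[1,1],R[0,1])).round(2),"j6",s["joints"][5].round(1),"F",np.round(s["ft_force"],1),"T",np.round(s["wrist_torque"],2),"gap",round(s["finger_gap"],1),round(s["finger_force"],1))
    for q in sys.argv[1:]:
        print(q,*frac(s,*map(float,q.split(","))))
E
python3 go.py 519,-68,200,35; python3 -c "
from go import *
s=arm.sense()
R=s['tcp_rot'];print(frac(s,279,-391,238,-38))"
```

```text
0.1 [ 158.8 -552.2  237.9] yd -73.97 j6 -11.8 F [-0.1  0.7 -0.4] T [0.03 0.01 0.02] gap 88.2 0.0
519,-68,200,35 [ 1.5997 -1.2194  0.1288] [-9.0000e-04 -2.1000e-03 -2.4216e+00]
(array([ 0.5335, -0.4057,  0.0006]), array([-0.0017, -0.001 , -0.7993]))
```

{"method": "send_rows", "body": {
  "steps": [
    {"tx":0.53,"ty":-0.4,"rz":-0.8,"claw":0},
    {"tx":0.53,"ty":-0.4,"rz":-0.8,"claw":0},
    {"tx":0.53,"ty":-0.4,"rz":-0.8,"claw":0},
    {"tx":0.53,"ty":-0.4,"rz":-0.8,"claw":0}
  ],
  "force": 15
}}

```text
invalid input at $.steps[0]: expected keys tx, ty, tz, rx, ry, rz, claw
```

```bash
python3 go.py 519,-68,200,35 400,-230,220,0
```

```text
0.1 [ 158.8 -552.2  237.9] yd -73.97 j6 -11.8 F [-0.1  0.7 -0.4] T [0.03 0.01 0.02] gap 88.2 0.0
519,-68,200,35 [ 1.5997 -1.2194  0.1288] [-9.0000e-04 -2.1000e-03 -2.4216e+00]
400,-230,220,0 [ 1.0693 -0.81    0.0613] [-1.3000e-03 -1.6000e-03 -1.6438e+00]
```

{"method": "send_rows", "body": {
  "steps": [
    {"tx":0.53,"ty":-0.4,"tz":0,"rx":0,"ry":0,"rz":-0.8,"claw":0},
    {"tx":0.53,"ty":-0.4,"tz":0,"rx":0,"ry":0,"rz":-0.8,"claw":0},
    {"tx":0.53,"ty":-0.4,"tz":0,"rx":0,"ry":0,"rz":-0.8,"claw":0},
    {"tx":0.53,"ty":-0.4,"tz":0,"rx":0,"ry":0,"rz":-0.8,"claw":0}
  ],
  "force": 15
}}

```text
clock: 0.6
tool_pos: [280.2, -390.2, 238.3]
tcp_rot: [[0.61, 0.793, 0.0], [0.793, -0.61, 0.001], [0.001, -0.001, -1.0]]
ft_force: [0.1, -0.6, -0.3]
finger_gap: 50.3
finger_force: 0.0
```

```bash
python3 go.py 519,-68,200,35 400,-230,230,-2
```

```text
0.6 [ 280.2 -390.2  238.3] yd -37.56 j6 -31.0 F [ 0.1 -0.6 -0.3] T [-0.11  0.02 -0.02] gap 50.3 0.0
519,-68,200,35 [ 1.3365 -0.0233  0.1293] [ 1.0000e-04 -1.9000e-03 -1.6124e+00]
400,-230,230,-2 [ 0.6667 -0.0087  0.0285] [-5.000e-04 -1.800e-03 -7.901e-01]
```

{"method": "send_rows", "body": {
  "steps": [
    {"tx":0.67,"ty":-0.01,"tz":0.02,"rx":0,"ry":0,"rz":-0.8,"claw":-0.1},
    {"tx":0.67,"ty":-0.01,"tz":0.02,"rx":0,"ry":0,"rz":-0.8,"claw":-0.1},
    {"tx":0.67,"ty":-0.01,"tz":0.02,"rx":0,"ry":0,"rz":-0.8,"claw":-0.1},
    {"tx":0.67,"ty":-0.01,"tz":0.02,"rx":0,"ry":0,"rz":-0.8,"claw":-0.1}
  ]
}}

```text
clock: 1.1
tool_pos: [401.0, -230.0, 232.3]
tcp_rot: [[0.027, 1.0, -0.0], [1.0, -0.027, 0.001], [0.001, -0.0, -1.0]]
ft_force: [0.0, -0.7, 0.5]
finger_gap: 39.6
finger_force: 0.0
```

```bash
python3 go.py 519,-68,150,35
```

```text
1.1 [ 401.  -230.   232.3] yd -1.53 j6 -43.1 F [ 0.  -0.7  0.5] T [-0.05 -0.11  0.03] gap 39.6 0.0
519,-68,150,35 [0.5502 0.3789 0.2749] [ 0.     -0.0014 -0.8118]
```

{"method": "send_rows", "body": {
  "steps": [
    {"tx":0.55,"ty":0.379,"tz":0.1,"rx":0,"ry":0,"rz":-0.812,"claw":-0.1},
    {"tx":0.55,"ty":0.379,"tz":0.1,"rx":0,"ry":0,"rz":-0.812,"claw":-0.1},
    {"tx":0.55,"ty":0.379,"tz":0.275,"rx":0,"ry":0,"rz":-0.812,"claw":-0.1},
    {"tx":0.55,"ty":0.379,"tz":0.275,"rx":0,"ry":0,"rz":-0.812,"claw":-0.1},
    {"tx":0.55,"ty":0.379,"tz":0.275,"rx":0,"ry":0,"rz":-0.812,"claw":-0.1}
  ]
}}

```text
clock: 1.72
tool_pos: [518.0, -71.0, 147.8]
tcp_rot: [[-0.569, 0.823, -0.005], [0.823, 0.569, 0.002], [0.004, -0.003, -1.0]]
ft_force: [0.3, -0.2, 0.2]
finger_gap: 39.4
finger_force: 0.0
```

```bash
python3 go.py 519,-68,50,35; python3 - <<'E'
from h import *
for n in("top","side"):
    p,d=capture(n);cv2.imwrite(f"pics/{n}1.png",p)
c1=cv2.resize(p[120:250,280:420],None,fx=5,fy=4.6,interpolation=cv2.INTER_CUBIC);cv2.imwrite("pics/c3.png",c1)
E
```

```text
1.73 [518.  -71.  147.8] yd 34.66 j6 -55.5 F [ 0.3 -0.2  0.2] T [-0.05 -0.15 -0.01] gap 39.4 0.0
519,-68,50,35 [0.0048 0.0095 0.326 ] [-0.0038 -0.0051 -0.0075]
```

View pics/c3.png

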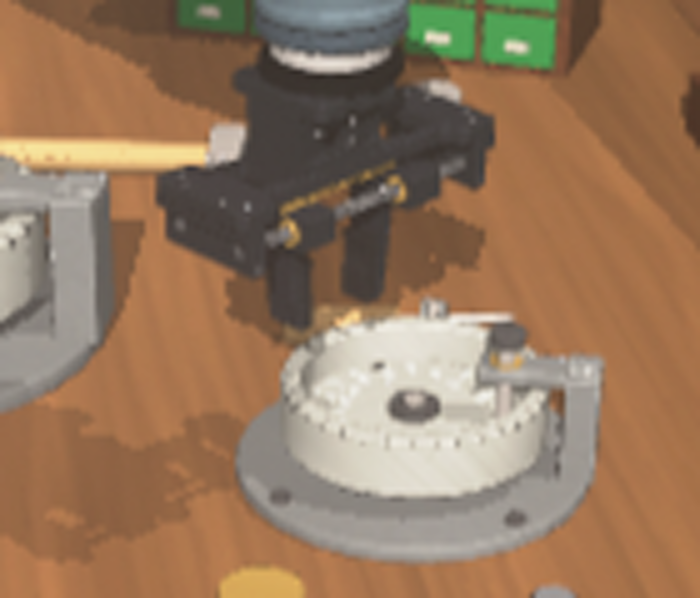

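The picture shows the open gripper just behind and left of the wheel, with finger tips at crop (290,325) and (362,297). That puts the tip midpoint at side pixel (345.2,187.6). I'll check this against the calibration.

```bash
python3 - <<'E'
from h import *
s=arm.sense();t=s["tool_pos"];Y=s["tcp_rot"][:,1];X=s["tcp_rot"][:,0];print(t)
for sg in(-1,1):
    a=t+sg*Y*28;print(proj("side",a),[proj("side",a+k*X*9) for k in(-1,1)])
E
python3 go.py 519,-69.5,85,35 519,-69.5,51,35
```

```text
[518.83617142 -73.02601236 150.34509109]
[337.76782115 191.08123983] [array([340.07452789, 192.29043242]), array([335.48028415, 189.88209617])]
[352.52816375 184.19722192] [array([354.84253563, 185.35056941]), array([350.23258892, 183.05324178])]
1.82 [518.8 -73.  150.3] yd 34.48 j6 -55.5 F [-0.4 -0.2  0.3] T [ 0.01 -0.08  0.  ] gap 39.6 0.0
519,-69.5,85,35 [0.0094 0.0073 0.2178] [-0.001  -0.0001 -0.0115]
519,-69.5,51,35 [0.0094 0.0074 0.3311] [-0.001  -0.0001 -0.0115]
```

{"method": "send_rows", "body": {
  "steps": [
    {"tx":0.008,"ty":0.006,"tz":0.15,"rx":0,"ry":0,"rz":-0.012,"claw":-0.1},
    {"tx":0.008,"ty":0.006,"tz":0.25,"rx":0,"ry":0,"rz":-0.012,"claw":-0.1},
    {"tx":0.008,"ty":0.006,"tz":0.33,"rx":0,"ry":0,"rz":-0.012,"claw":-0.1},
    {"tx":0.008,"ty":0.006,"tz":0.33,"rx":0,"ry":0,"rz":-0.012,"claw":-0.1},
    {"tx":0.008,"ty":0.006,"tz":0.33,"rx":0,"ry":0,"rz":-0.012,"claw":-0.1}
  ]
}}

```text
clock: 2.45
tool_pos: [520.2, -70.5, 53.0]
tcp_rot: [[-0.574, 0.819, 0.002], [0.819, 0.574, -0.001], [-0.002, 0.001, -1.0]]
ft_force: [-0.1, -0.3, -0.4]
finger_gap: 39.8
finger_force: 0.0
```

```bash
python3 go.py 519,-70.5,51,35
```

```text
2.45 [520.2 -70.5  53. ] yd 35.01 j6 -55.7 F [-0.1 -0.3 -0.4] T [-0.04 -0.14  0.02] gap 39.8 0.0
519,-70.5,51,35 [ 0.0023 -0.0032  0.0065] [0.0018 0.0029 0.0002]
```

{"method": "send_rows", "body": {
  "steps": [
    {"tx":0,"ty":0,"tz":0,"rx":0,"ry":0,"rz":0,"claw":-0.55},
    {"tx":0,"ty":0,"tz":0,"rx":0,"ry":0,"rz":0,"claw":-0.65},
    {"tx":0,"ty":0,"tz":0,"rx":0,"ry":0,"rz":0,"claw":-1},
    {"tx":0,"ty":0,"tz":0,"rx":0,"ry":0,"rz":0,"claw":-1},
    {"tx":0,"ty":0,"tz":0,"rx":0,"ry":0,"rz":0,"claw":-1}
  ],
  "force": 10
}}

```text
clock: 3.08
tool_pos: [520.3, -68.8, 51.8]
tcp_rot: [[-0.575, 0.818, 0.002], [0.818, 0.575, 0.0], [-0.001, 0.002, -1.0]]
ft_force: [3.8, 4.0, 1.4]
finger_gap: 12.3
finger_force: 9.9
```

```bash
python3 go.py 519,-70.5,51,35
```

```text
3.08 [520.3 -68.8  51.8] yd 35.1 j6 -55.7 F [3.8 4.  1.4] T [ 0.58 -0.72 -0.1 ] gap 12.3 9.9
519,-70.5,51,35 [-0.0023 -0.0069  0.0028] [0.0026 0.0014 0.0023]
```

{"method": "send_rows", "body": {
  "steps": [
    {"tx":0.0209,"ty":0.0052,"tz":0,"rx":0,"ry":0,"rz":0.1111,"claw":-1},
    {"tx":0.0417,"ty":0.008,"tz":0,"rx":0,"ry":0,"rz":0.2222,"claw":-1},
    {"tx":0.0621,"ty":0.0125,"tz":0,"rx":0,"ry":0,"rz":0.3333,"claw":-1},
    {"tx":0.0821,"ty":0.0188,"tz":0,"rx":0,"ry":0,"rz":0.4444,"claw":-1},
    {"tx":0.0821,"ty":0.0188,"tz":0,"rx":0,"ry":0,"rz":0.4444,"claw":-1}
  ],
  "force": 20
}}

```text
clock: 3.7
tool_pos: [509.8, -47.9, 51.8]
tcp_rot: [[-0.26, 0.966, 0.0], [0.966, 0.26, -0.004], [-0.004, -0.001, -1.0]]
ft_force: [-2.7, -9.1, 2.8]
finger_gap: 11.7
finger_force: 19.9
```

```bash
python3 - <<'E'
from h import *
for n in("top","side"):
    p,d=capture(n);cv2.imwrite(f"pics/{n}2.png",p)
E
python3 go.py; cat >>go.py <<'E'
    R=np.array(s["tcp_rot"]);print("tool-frame F",np.round(R.T@s["ft_force"],1),"T",np.round(R.T@s["wrist_torque"],2))
E
python3 go.py
```

```text
3.8 [509.8 -47.9  51.8] yd 15.12 j6 -33.5 F [ -2.7 -10.    3.6] T [-1.34  0.24 -0.19] gap 11.6 19.9
3.8 [509.8 -47.9  51.8] yd 15.12 j6 -33.5 F [ -2.7 -10.    3.6] T [-1.34  0.24 -0.19] gap 11.6 19.9
tool-frame F [-9.  -5.2 -3.5] T [ 0.59 -1.23  0.19]
```

{"method": "send_rows", "body": {
  "steps": [
    {"tx":0.0188,"ty":-0.0016,"tz":0,"rx":0,"ry":0,"rz":0.1,"claw":-1},
    {"tx":0.0375,"ty":0.0006,"tz":0,"rx":0,"ry":0,"rz":0.2,"claw":-1},
    {"tx":0.056,"ty":0.0043,"tz":0,"rx":0,"ry":0,"rz":0.3,"claw":-1},
    {"tx":0.0742,"ty":0.0094,"tz":0,"rx":0,"ry":0,"rz":0.4,"claw":-1},
    {"tx":0.0742,"ty":0.0094,"tz":0,"rx":0,"ry":0,"rz":0.4,"claw":-1}
  ]
}}

```text
clock: 4.42
tool_pos: [506.4, -25.4, 51.8]
tcp_rot: [[0.051, 0.999, -0.001], [0.999, -0.051, -0.003], [-0.003, -0.001, -1.0]]
ft_force: [-3.8, -7.9, 6.3]
finger_gap: 11.9
finger_force: 20.1
```

```bash
python3 - <<'E'
from h import *
for n in("top","side"):
    p,d=capture(n);cv2.imwrite(f"pics/{n}3.png",p)
a=cv2.imread("pics/top3.png")[115:205,280:400];b=cv2.imread("pics/side3.png")[165:245,315:415]
cv2.imwrite("pics/c4.png",np.hstack([cv2.resize(a,(480,360),interpolation=2),cv2.resize(b,(320,256),interpolation=2)[:256] if 0 else cv2.copyMakeBorder(cv2.resize(b,(320,256),interpolation=2),0,104,0,0,0)]))
E
python3 go.py
```

```text
4.53 [506.4 -25.4  51.9] yd -2.88 j6 -13.2 F [-3.4 -7.1  5.6] T [-1.22  0.51 -0.34] gap 11.5 20.2
tool-frame F [-7.3 -3.  -5.6] T [ 0.45 -1.25  0.34]
```

View pics/c4.png

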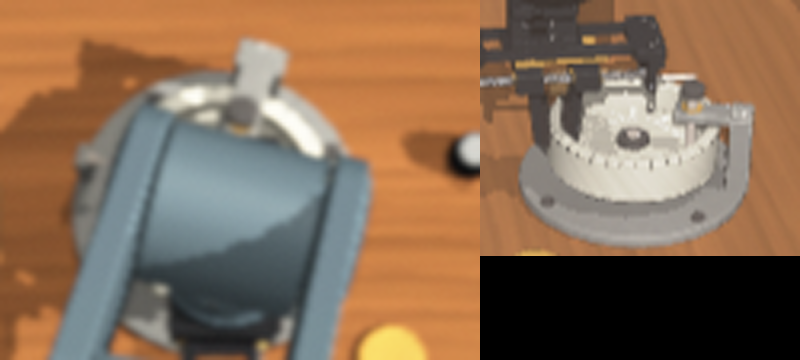

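The picture shows the arm hiding the mark and pointer from the top camera. In the side view the grip is fine and the pin at crop (690,90) is clear of the gripper. I'll turn 5° more, then creep on force readings.

{"method": "send_rows", "body": {
  "steps": [
    {"tx":0.0105,"ty":-0.0009,"tz":-0.002,"rx":0,"ry":0,"rz":0.063,"claw":-1},
    {"tx":0.0209,"ty":-0.0004,"tz":-0.003,"rx":0,"ry":0,"rz":0.126,"claw":-1},
    {"tx":0.0209,"ty":-0.0004,"tz":-0.003,"rx":0,"ry":0,"rz":0.126,"claw":-1}
  ]
}}

```text
clock: 4.9
tool_pos: [506.6, -19.3, 51.9]
tcp_rot: [[0.149, 0.989, -0.0], [0.989, -0.149, -0.003], [-0.003, 0.0, -1.0]]
ft_force: [0.1, -9.3, -3.5]
finger_gap: 11.5
finger_force: 19.9
```

```bash
cat >>go.py <<'E'
    f=R.T@s["ft_force"];t=R.T@s["wrist_torque"];p=s["tool_pos"];print("wheel Nm %.2f"%(-.072*f[0]-t[2]),"ang %.2f"%(np.degrees(np.arctan2(p[1]+28,p[0]-579))%360))
E
python3 - <<'E'
from h import *
for n in("top","side"):
    p,d=capture(n);cv2.imwrite(f"pics/{n}4.png",p)
E
python3 go.py
```

```text
5.0 [506.7 -19.3  51.9] yd -8.55 j6 -6.8 F [ 0.6 -9.  -4.3] T [-1.48 -0.17 -0.22] gap 11.1 19.9
tool-frame F [-8.8  1.9  4.3] T [-0.39 -1.44  0.22]
wheel Nm 0.41 ang 173.11
```

{"method": "send_rows", "body": {
  "steps": [
    {"tx":0.0013,"ty":0,"tz":0.001,"rx":0,"ry":0,"rz":0.008,"claw":-1},
    {"tx":0.0026,"ty":0,"tz":0.001,"rx":0,"ry":0,"rz":0.016,"claw":-1},
    {"tx":0.0039,"ty":0,"tz":0.001,"rx":0,"ry":0,"rz":0.024,"claw":-1},
    {"tx":0.0052,"ty":0.0001,"tz":0.001,"rx":0,"ry":0,"rz":0.032,"claw":-1}
  ]
}}

```text
clock: 5.5
tool_pos: [506.8, -18.1, 51.9]
tcp_rot: [[0.174, 0.985, -0.001], [0.985, -0.174, -0.004], [-0.004, -0.0, -1.0]]
ft_force: [-2.0, -10.3, 0.4]
finger_gap: 12.0
finger_force: 19.9
```

```bash
cat > pin.py <<'E'
from h import *
for n,b in(("top",(325,355,130,160)),("side",(365,400,185,215))):
    p,d=capture(n);P=cloud(n,d,b);D=np.hypot(P[:,0]-627,P[:,1]+43.5)
    q=P[(D<9)&(P[:,2]>94)];print(n,len(q),np.percentile(q[:,2],[50,80]).round(1) if len(q) else "")
E
python3 pin.py; python3 go.py
```

```text
top 36 [108.1 109.4]
side 27 [110.1 112. ]
5.6 [506.8 -18.   51.9] yd -9.99 j6 -5.2 F [ -1.  -10.   -0.1] T [-1.61  0.14 -0.21] gap 11.8 19.9
tool-frame F [-10.    0.8   0.2] T [-0.14 -1.61  0.21]
wheel Nm 0.51 ang 172.12
```

{"method": "send_rows", "body": {
  "steps": [
    {"tx":0.0013,"ty":0,"tz":0,"rx":0,"ry":0,"rz":0.008,"claw":-1},
    {"tx":0.0026,"ty":0,"tz":0,"rx":0,"ry":0,"rz":0.016,"claw":-1},
    {"tx":0.0039,"ty":0,"tz":0,"rx":0,"ry":0,"rz":0.024,"claw":-1},
    {"tx":0.0052,"ty":0.0001,"tz":0,"rx":0,"ry":0,"rz":0.032,"claw":-1}
  ]
}}

```text
clock: 6.1
tool_pos: [507.0, -16.4, 51.9]
tcp_rot: [[0.198, 0.98, -0.001], [0.98, -0.198, -0.004], [-0.004, -0.0, -1.0]]
ft_force: [-2.0, -9.1, 0.8]
finger_gap: 11.0
finger_force: 19.9
```

```bash
python3 pin.py; python3 go.py
```

```text
top 36 [107.9 109.5]
side 20 [108.6 111.3]
6.2 [507.  -16.3  51.9] yd -11.43 j6 -3.6 F [-1.4 -9.5  0.9] T [-1.52  0.21 -0.24] gap 11.6 19.9
tool-frame F [-9.6  0.5 -0.8] T [-0.09 -1.53  0.24]
wheel Nm 0.45 ang 170.77
```

{"method": "send_rows", "body": {
  "steps": [
    {"tx":0.0013,"ty":0,"tz":0,"rx":0,"ry":0,"rz":0.007,"claw":-1},
    {"tx":0.0026,"ty":0,"tz":0,"rx":0,"ry":0,"rz":0.014,"claw":-1},
    {"tx":0.0039,"ty":0,"tz":0,"rx":0,"ry":0,"rz":0.021,"claw":-1},
    {"tx":0.0052,"ty":0.0001,"tz":0,"rx":0,"ry":0,"rz":0.028,"claw":-1}
  ]
}}

```text
clock: 6.7
tool_pos: [507.3, -14.6, 51.9]
tcp_rot: [[0.22, 0.976, -0.001], [0.976, -0.22, -0.003], [-0.003, -0.0, -1.0]]
ft_force: [-2.9, -8.4, 0.8]
finger_gap: 11.3
finger_force: 19.9
```

```bash
python3 pin.py; python3 go.py
```

```text
top 34 [107.9 109.7]
side 25 [109.1 111.6]
6.8 [507.3 -14.6  51.9] yd -12.69 j6 -2.1 F [-1.9 -8.1  0.7] T [-1.37  0.2  -0.21] gap 11.5 19.9
tool-frame F [-8.3 -0.1 -0.7] T [-0.1  -1.38  0.21]
wheel Nm 0.39 ang 169.41
```

{"method": "send_rows", "body": {
  "steps": [
    {"tx":0.0013,"ty":0,"tz":0,"rx":0,"ry":0,"rz":0.007,"claw":-1},
    {"tx":0.0026,"ty":0,"tz":0,"rx":0,"ry":0,"rz":0.014,"claw":-1},
    {"tx":0.0039,"ty":0,"tz":0,"rx":0,"ry":0,"rz":0.021,"claw":-1},
    {"tx":0.0052,"ty":0.0001,"tz":0,"rx":0,"ry":0,"rz":0.028,"claw":-1}
  ]
}}

```text
clock: 7.3
tool_pos: [507.5, -13.1, 51.8]
tcp_rot: [[0.241, 0.97, -0.002], [0.97, -0.241, -0.003], [-0.003, -0.001, -1.0]]
ft_force: [-2.7, -8.7, 1.7]
finger_gap: 11.2
finger_force: 19.9
```

```bash
python3 pin.py; python3 go.py
```

```text
top 34 [107.3 108.7]
side 27 [108.2 110.4]
7.4 [507.5 -13.   51.8] yd -13.95 j6 -0.7 F [-2.6 -9.4  2.8] T [-1.33  0.31 -0.22] gap 11.4 19.9
tool-frame F [-9.8 -0.3 -2.8] T [-0.02 -1.36  0.22]
wheel Nm 0.49 ang 168.18
```

{"method": "send_rows", "body": {
  "steps": [
    {"tx":0.001,"ty":0,"tz":0,"rx":0,"ry":0,"rz":0.006,"claw":-1},
    {"tx":0.002,"ty":0,"tz":0,"rx":0,"ry":0,"rz":0.012,"claw":-1},
    {"tx":0.003,"ty":0,"tz":0,"rx":0,"ry":0,"rz":0.018,"claw":-1}
  ]
}}

```text
clock: 7.78
tool_pos: [507.7, -12.2, 51.9]
tcp_rot: [[0.255, 0.967, -0.002], [0.967, -0.255, -0.003], [-0.003, -0.001, -1.0]]
ft_force: [-2.9, -9.0, 1.5]
finger_gap: 11.5
finger_force: 19.9
```

```bash
python3 pin.py; python3 go.py
```

```text
top 36 [107.2 108.9]
side 27 [107.9 110.5]
7.88 [507.7 -12.2  51.9] yd -14.76 j6 0.2 F [-2.1 -7.5  1.7] T [-1.34  0.32 -0.26] gap 11.4 19.9
tool-frame F [-7.8 -0.1 -1.7] T [-0.03 -1.38  0.26]
wheel Nm 0.30 ang 167.46
```

{"method": "send_rows", "body": {
  "steps": [
    {"tx":0.001,"ty":0,"tz":0,"rx":0,"ry":0,"rz":0.005,"claw":-1},
    {"tx":0.002,"ty":0,"tz":0,"rx":0,"ry":0,"rz":0.01,"claw":-1},
    {"tx":0.003,"ty":0,"tz":0,"rx":0,"ry":0,"rz":0.015,"claw":-1}
  ]
}}

```text
clock: 8.25
tool_pos: [507.9, -11.2, 51.9]
tcp_rot: [[0.266, 0.964, -0.002], [0.964, -0.266, -0.003], [-0.003, -0.001, -1.0]]
ft_force: [-2.8, -8.0, 2.2]
finger_gap: 11.0
finger_force: 19.9
```

```bash
python3 pin.py; python3 go.py
```

```text
top 35 [102.5 103.4]
side 22 [104.9 105.9]
8.35 [507.9 -11.1  51.8] yd -15.43 j6 1.0 F [-2.4 -7.2  1.4] T [-1.24  0.29 -0.25] gap 11.1 19.9
tool-frame F [-7.6 -0.4 -1.4] T [-0.05 -1.27  0.26]
wheel Nm 0.29 ang 166.65
```

The pin head has dropped about 5 mm (108 to 102.5 in the top view, 110 to 104.9 in the side), so the pin is in the slot. I'll stop turning, relax the preload and let go.

{"method": "send_rows", "body": {
  "steps": [
    {"tx":-0.002,"ty":0,"tz":0,"rx":0,"ry":0,"rz":0.0,"claw":-1},
    {"tx":-0.003,"ty":0,"tz":0,"rx":0,"ry":0,"rz":0.005,"claw":-1},
    {"tx":-0.003,"ty":0,"tz":0,"rx":0,"ry":0,"rz":0.005,"claw":-1}
  ]
}}

```text
clock: 8.72
tool_pos: [507.9, -11.2, 51.9]
tcp_rot: [[0.27, 0.963, -0.001], [0.963, -0.27, -0.002], [-0.002, -0.0, -1.0]]
ft_force: [-2.0, -5.6, 2.5]
finger_gap: 11.3
finger_force: 19.7
```

```bash
python3 pin.py; python3 go.py
```

```text
top 33 [103.  104.1]
side 19 [104.8 106. ]
8.82 [507.9 -11.2  51.8] yd -15.66 j6 1.1 F [-2.9 -6.1  2.5] T [-0.9   0.26 -0.21] gap 11.4 19.7
tool-frame F [-6.7 -1.1 -2.5] T [ 0.01 -0.93  0.22]
wheel Nm 0.26 ang 166.67
```

{"method": "send_rows", "body": {
  "steps": [
    {"tx":-0.003,"ty":0,"tz":-0.001,"rx":0,"ry":0,"rz":0.01,"claw":-1},
    {"tx":-0.006,"ty":0,"tz":-0.002,"rx":0,"ry":0,"rz":0.015,"claw":-1},
    {"tx":-0.006,"ty":0,"tz":-0.002,"rx":0,"ry":0,"rz":0.015,"claw":-1}
  ]
}}

```text
clock: 9.2
tool_pos: [507.9, -11.4, 52.0]
tcp_rot: [[0.282, 0.96, 0.0], [0.96, -0.282, 0.001], [0.001, 0.0, -1.0]]
ft_force: [4.7, 2.1, -7.4]
finger_gap: 11.6
finger_force: 19.5
```

```bash
python3 go.py
```

```text
9.2 [507.9 -11.4  52. ] yd -16.35 j6 1.6 F [ 4.7  2.1 -7.4] T [ 0.29 -0.84 -0.12] gap 11.6 19.5
tool-frame F [3.4 4.  7.4] T [-0.73  0.52  0.12]
wheel Nm -0.36 ang 166.84
```

{"method": "send_rows", "body": {
  "steps": [
    {"tx":0.0015,"ty":0,"tz":0.001,"rx":0,"ry":0,"rz":0,"claw":-1},
    {"tx":0.0015,"ty":0,"tz":0.001,"rx":0,"ry":0,"rz":0,"claw":-0.4},
    {"tx":0.0015,"ty":0,"tz":0.001,"rx":0,"ry":0,"rz":0,"claw":-0.25},
    {"tx":0.0015,"ty":0,"tz":0.001,"rx":0,"ry":0,"rz":0,"claw":-0.25}
  ]
}}

```text
clock: 9.7
tool_pos: [507.9, -11.6, 52.3]
tcp_rot: [[0.281, 0.96, -0.0], [0.96, -0.281, -0.0], [-0.0, 0.0, -1.0]]
ft_force: [-0.2, -0.4, -0.4]
finger_gap: 32.9
finger_force: 0.0
```

```bash
python3 pin.py; python3 go.py
```

```text
top 37 [101.2 103.5]
side 25 [104.1 106.7]
9.8 [507.9 -11.6  52.2] yd -16.34 j6 1.6 F [-0.3 -0.2  0. ] T [-0.02 -0.06 -0.01] gap 32.9 0.0
tool-frame F [-0.3 -0.3 -0. ] T [-0.07  0.    0.01]
wheel Nm 0.01 ang 166.99
```

{"method": "send_rows", "body": {
  "steps": [
    {"tx":0,"ty":0,"tz":-0.15,"rx":0,"ry":0,"rz":0,"claw":-0.25},
    {"tx":0,"ty":0,"tz":-0.33,"rx":0,"ry":0,"rz":0,"claw":-0.25},
    {"tx":0,"ty":-0.2,"tz":-0.36,"rx":0,"ry":0,"rz":0,"claw":-1},
    {"tx":0,"ty":-0.4,"tz":-0.36,"rx":0,"ry":0,"rz":0,"claw":-1},
    {"tx":0,"ty":-0.4,"tz":-0.36,"rx":0,"ry":0,"rz":0,"claw":-1}
  ]
}}

```text
clock: 10.42
tool_pos: [388.4, 23.8, 159.0]
tcp_rot: [[0.28, 0.96, -0.003], [0.96, -0.28, 0.001], [-0.0, -0.003, -1.0]]
ft_force: [0.4, 0.4, -0.0]
finger_gap: 5.1
finger_force: 0.0
```

```bash
python3 pin.py; python3 - <<'E'
from h import *
for n in("top","side"):
    p,d=capture(n);cv2.imwrite(f"pics/{n}5.png",p)
a=cv2.imread("pics/top5.png")[115:205,290:390];b=cv2.imread("pics/side5.png")[165:245,315:415]
cv2.imwrite("pics/c5.png",np.hstack([cv2.resize(a,(400,360),interpolation=2),cv2.resize(b,(400,360),interpolation=2)]))
E
python3 go.py 627.5,-44,130,-16
```

```text
top 37 [102.4 104.5]
side 29 [104.2 105.5]
10.62 [394.2  21.7 160.8] yd -16.36 j6 2.2 F [ 0.6 -0.3 -0.7] T [-0.06 -0.05 -0.06] gap 0.1 0.0
627.5,-44,130,-16 [0.0088 0.8075 0.1042] [ 0.0024 -0.     -0.0079]
tool-frame F [-0.1  0.7  0.7] T [-0.07 -0.05  0.06]
wheel Nm -0.05 ang 164.94
```

View pics/c5.png

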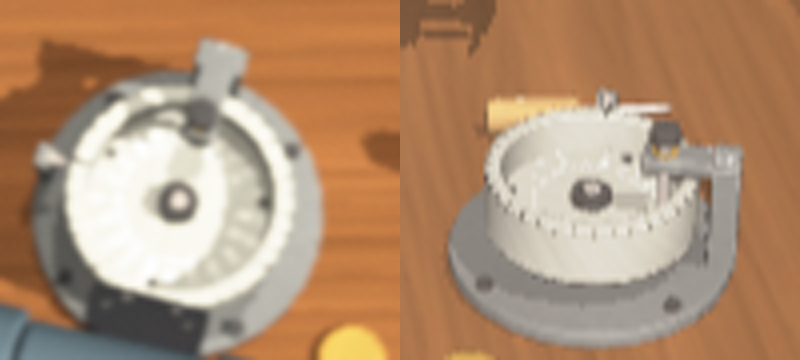

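The picture shows the mark at the pointer (crop (75,160)), the slot hidden beneath the pin at (203,120) and the pin head lower than before. Now I'll go over the pin and press.

{"method": "send_rows", "body": {
  "steps": [
    {"tx":0.009,"ty":0.2,"tz":0.0,"rx":0,"ry":0,"rz":-0.008,"claw":-1},
    {"tx":0.009,"ty":0.4,"tz":0.0,"rx":0,"ry":0,"rz":-0.008,"claw":-1},
    {"tx":0.009,"ty":0.6,"tz":0.03,"rx":0,"ry":0,"rz":-0.008,"claw":-1},
    {"tx":0.009,"ty":0.75,"tz":0.06,"rx":0,"ry":0,"rz":-0.008,"claw":-1},
    {"tx":0.009,"ty":0.8075,"tz":0.1,"rx":0,"ry":0,"rz":-0.008,"claw":-1}
  ]
}}

```text
clock: 11.25
tool_pos: [629.5, -45.1, 128.7]
tcp_rot: [[0.276, 0.961, 0.001], [0.961, -0.276, -0.0], [-0.0, 0.001, -1.0]]
ft_force: [-0.8, 0.5, 0.5]
finger_gap: 0.8
finger_force: 0.0
```

{"method": "send_rows", "body": {
  "steps": [
    {"tx":0,"ty":0,"tz":0,"rx":0,"ry":0,"rz":0,"claw":-1},
    {"tx":0,"ty":0,"tz":0,"rx":0,"ry":0,"rz":0,"claw":-1},
    {"tx":0,"ty":0,"tz":0,"rx":0,"ry":0,"rz":0,"claw":-1}
  ]
}}

```text
clock: 11.62
tool_pos: [625.7, -43.1, 130.7]
tcp_rot: [[0.275, 0.961, 0.0], [0.961, -0.275, -0.0], [0.0, 0.0, -1.0]]
ft_force: [0.1, -0.4, -0.9]
finger_gap: 0.4
finger_force: 0.0
```

```bash
python3 go.py 627.5,-44,108,-16; python3 - <<'E'
from h import *
p,d=capture("side");cv2.imwrite("pics/c6.png",cv2.resize(p[140:240,330:430],(600,600),interpolation=2))
E
```

```text
11.62 [625.7 -43.1 130.7] yd -15.97 j6 1.2 F [ 0.1 -0.4 -0.9] T [-0.05 -0.1   0.02] gap 0.4 0.0
627.5,-44,108,-16 [-0.0012  0.0064  0.0756] [ 0.0006 -0.      0.0008]
tool-frame F [-0.4  0.2  0.9] T [-0.11 -0.02 -0.02]
wheel Nm 0.05 ang 342.07
```

View pics/c6.png

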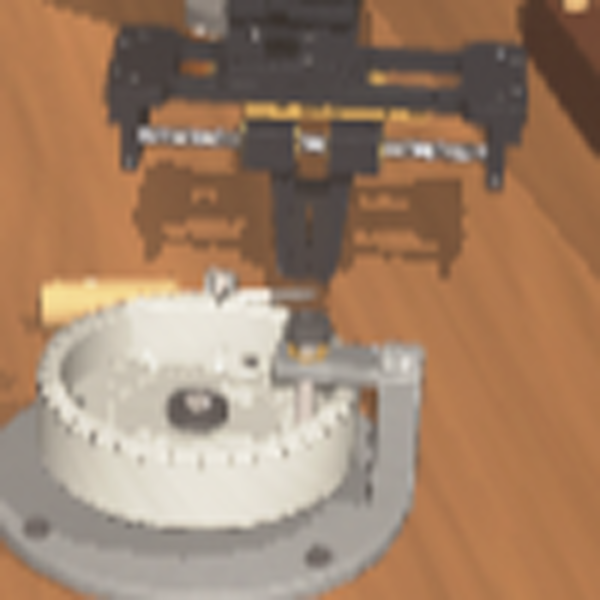

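The finger tips (crop (308,275)) sit directly over the pin head (308,328). Lowering to just above it.

{"method": "send_rows", "body": {
  "steps": [
    {"tx":-0.001,"ty":0.004,"tz":0.03,"rx":0,"ry":0,"rz":0,"claw":-1},
    {"tx":-0.001,"ty":0.004,"tz":0.06,"rx":0,"ry":0,"rz":0,"claw":-1},
    {"tx":-0.001,"ty":0.004,"tz":0.073,"rx":0,"ry":0,"rz":0,"claw":-1},
    {"tx":-0.001,"ty":0.004,"tz":0.077,"rx":0,"ry":0,"rz":0,"claw":-1},
    {"tx":-0.001,"ty":0.004,"tz":0.08,"rx":0,"ry":0,"rz":0,"claw":-1}
  ]
}}

```text
clock: 12.3
tool_pos: [627.1, -44.0, 106.1]
tcp_rot: [[0.275, 0.961, 0.0], [0.961, -0.275, 0.0], [0.0, 0.0, -1.0]]
ft_force: [-0.0, 1.0, 0.7]
finger_gap: 0.7
finger_force: 0.0
```

{"method": "send_rows", "body": {
  "steps": [
    {"tx":0,"ty":0,"tz":0.003,"rx":0,"ry":0,"rz":0,"claw":-1},
    {"tx":0,"ty":0,"tz":0.006,"rx":0,"ry":0,"rz":0,"claw":-1},
    {"tx":0,"ty":0,"tz":0.008,"rx":0,"ry":0,"rz":0,"claw":-1}
  ]
}}

```text
clock: 12.68
tool_pos: [627.1, -44.0, 103.8]
tcp_rot: [[0.275, 0.961, 0.0], [0.961, -0.275, -0.0], [-0.0, 0.0, -1.0]]
ft_force: [-0.7, 0.6, 0.6]
finger_gap: 0.6
finger_force: 0.3
```

{"method": "send_rows", "body": {
  "steps": [
    {"tx":0,"ty":0,"tz":0.003,"rx":0,"ry":0,"rz":0,"claw":-1},
    {"tx":0,"ty":0,"tz":0.006,"rx":0,"ry":0,"rz":0,"claw":-1},
    {"tx":0,"ty":0,"tz":0.006,"rx":0,"ry":0,"rz":0,"claw":-1}
  ]
}}

```text
clock: 13.05
tool_pos: [627.1, -44.0, 102.0]
tcp_rot: [[0.275, 0.961, 0.0], [0.961, -0.275, -0.0], [0.0, 0.0, -1.0]]
ft_force: [0.5, -0.2, 0.4]
finger_gap: 0.4
finger_force: 0.4
```

{"method": "send_rows", "body": {
  "steps": [
    {"tx":0,"ty":0,"tz":0.003,"rx":0,"ry":0,"rz":0,"claw":-1},
    {"tx":0,"ty":0,"tz":0.006,"rx":0,"ry":0,"rz":0,"claw":-1},
    {"tx":0,"ty":0,"tz":0.006,"rx":0,"ry":0,"rz":0,"claw":-1}
  ]
}}

```text
clock: 13.42
tool_pos: [627.1, -44.0, 100.2]
tcp_rot: [[0.275, 0.961, 0.0], [0.961, -0.275, -0.0], [0.0, 0.0, -1.0]]
ft_force: [0.1, -0.4, 1.7]
finger_gap: 0.4
finger_force: 0.9
```

{"method": "send_rows", "body": {
  "steps": [
    {"tx":0,"ty":0,"tz":0.002,"rx":0,"ry":0,"rz":0,"claw":-1},
    {"tx":0,"ty":0,"tz":0.004,"rx":0,"ry":0,"rz":0,"claw":-1},
    {"tx":0,"ty":0,"tz":0.004,"rx":0,"ry":0,"rz":0,"claw":-1}
  ]
}}

```text
clock: 13.8
tool_pos: [627.1, -44.0, 99.0]
tcp_rot: [[0.275, 0.961, 0.0], [0.961, -0.275, -0.0], [0.0, 0.0, -1.0]]
ft_force: [0.4, -0.1, 2.3]
finger_gap: 0.5
finger_force: 1.3
```

{"method": "send_rows", "body": {
  "steps": [
    {"tx":0,"ty":0,"tz":0.002,"rx":0,"ry":0,"rz":0,"claw":-1},
    {"tx":0,"ty":0,"tz":0.004,"rx":0,"ry":0,"rz":0,"claw":-1},
    {"tx":0,"ty":0,"tz":0.004,"rx":0,"ry":0,"rz":0,"claw":-1}
  ]
}}

```text
clock: 14.18
tool_pos: [627.1, -44.0, 97.7]
tcp_rot: [[0.275, 0.961, 0.0], [0.961, -0.275, -0.0], [0.0, 0.0, -1.0]]
ft_force: [-0.1, -1.2, 2.5]
finger_gap: 0.5
finger_force: 1.5
```

{"method": "send_rows", "body": {
  "steps": [
    {"tx":0,"ty":0,"tz":0.002,"rx":0,"ry":0,"rz":0,"claw":-1},
    {"tx":0,"ty":0,"tz":0.004,"rx":0,"ry":0,"rz":0,"claw":-1},
    {"tx":0,"ty":0,"tz":0.004,"rx":0,"ry":0,"rz":0,"claw":-1}
  ]
}}

```text
clock: 14.55
tool_pos: [627.1, -44.0, 96.6]
tcp_rot: [[0.275, 0.961, 0.0], [0.961, -0.275, -0.0], [0.0, 0.0, -1.0]]
ft_force: [0.4, -0.2, 3.9]
finger_gap: 0.3
finger_force: 1.8
```

{"method": "send_rows", "body": {
  "steps": [
    {"tx":0,"ty":0,"tz":0.002,"rx":0,"ry":0,"rz":0,"claw":-1},
    {"tx":0,"ty":0,"tz":0.003,"rx":0,"ry":0,"rz":0,"claw":-1},
    {"tx":0,"ty":0,"tz":0.003,"rx":0,"ry":0,"rz":0,"claw":-1}
  ]
}}

```text
clock: 14.92
tool_pos: [627.2, -44.0, 96.4]
tcp_rot: [[0.275, 0.961, 0.0], [0.961, -0.275, -0.0], [-0.0, 0.0, -1.0]]
ft_force: [-2.7, 0.2, 8.1]
finger_gap: 0.5
finger_force: 4.2
```

It has reached the firm stop at 96.4 mm with 8 N. I'll give one slight extra press, then lift away.

{"method": "send_rows", "body": {
  "steps": [
    {"tx":0,"ty":0,"tz":0.001,"rx":0,"ry":0,"rz":0,"claw":-1},
    {"tx":0,"ty":0,"tz":0.002,"rx":0,"ry":0,"rz":0,"claw":-1},
    {"tx":0,"ty":0,"tz":0.002,"rx":0,"ry":0,"rz":0,"claw":-1}
  ]
}}

```text
clock: 15.3
tool_pos: [627.3, -44.1, 96.4]
tcp_rot: [[0.275, 0.961, 0.001], [0.961, -0.275, -0.0], [-0.0, 0.001, -1.0]]
ft_force: [-3.6, 1.4, 10.7]
finger_gap: 0.4
finger_force: 5.9
```

{"method": "send_rows", "body": {
  "steps": [
    {"tx":0,"ty":0,"tz":-0.02,"rx":0,"ry":0,"rz":0,"claw":-1},
    {"tx":0,"ty":0,"tz":-0.1,"rx":0,"ry":0,"rz":0,"claw":-1},
    {"tx":0,"ty":-0.2,"tz":-0.25,"rx":0,"ry":0,"rz":0,"claw":-1},
    {"tx":0,"ty":-0.4,"tz":-0.25,"rx":0,"ry":0,"rz":0,"claw":-1},
    {"tx":0,"ty":-0.6,"tz":-0.25,"rx":0,"ry":0,"rz":0,"claw":-1}
  ]
}}

```text
clock: 15.92
tool_pos: [457.6, 4.5, 170.1]
tcp_rot: [[0.275, 0.961, 0.0], [0.961, -0.275, -0.0], [0.0, 0.0, -1.0]]
ft_force: [0.1, 1.1, 0.5]
finger_gap: 0.2
finger_force: 0.0
```

{"method": "send_rows", "body": {
  "steps": [
    {"tx":0,"ty":-0.15,"tz":0,"rx":0,"ry":0,"rz":0,"claw":-1},
    {"tx":0,"ty":-0.15,"tz":0,"rx":0,"ry":0,"rz":0,"claw":-1},
    {"tx":0,"ty":-0.15,"tz":0,"rx":0,"ry":0,"rz":0,"claw":-1}
  ]
}}

```text
clock: 16.3
tool_pos: [416.6, 16.3, 170.3]
tcp_rot: [[0.275, 0.961, 0.001], [0.961, -0.275, -0.0], [0.0, 0.001, -1.0]]
ft_force: [0.4, -0.5, 0.8]
finger_gap: 0.7
finger_force: 0.0
```

```bash
python3 pin.py; python3 go.py
```

```text
top 22 [95.3 97.4]
side 15 [97.2 98.5]
16.4 [417.   16.  170.2] yd -16.0 j6 1.8 F [ 0.9  1.3 -0.4] T [-0.02 -0.09 -0.01] gap 0.7 0.0
tool-frame F [1.5 0.5 0.4] T [-0.09  0.01  0.01]
wheel Nm -0.12 ang 164.79
```

The pin head stays at about 96 mm and the robot is clear of everything, so I'm handing the job in.

```bash
python3 -c "
from workcell import arm
print(arm.close_job())"
```

```text
the job is handed in; nothing more can be done
None
```

The job is handed in at about 16 s: I turned the wheel clockwise until the pin dropped about 5 mm into the slot (seen in depth; no resistance rise was felt), let go, and pressed the pin home to its stop (96.4 mm, under 11 N), touching none of the loose tools.

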